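# Right the fallen bottle, then hold the lane's spring pusher at the mark

### The arm

A 6-joint arm with a two-finger parallel gripper is mounted at the origin on the work surface. World frame = base frame: x ahead of the robot, y to its left, z up, the work surface at z = 0. Lengths are in m, angles in rad, forces in N, time in s.
With the tool pointing down it reaches from about 0.35 to 0.85 m from the base axis. Payload 8.1 kg.
Tool frame: the origin (TCP) lies midway between the tips of the shut fingers; the grasp point (between the pads) lies 19 mm behind it; z points along the fingers, y is the line along which they close (so a half turn about z gives the same grasp; the last joint's range is limited). The gripper opens to 85 mm and grips with 20 to 120 N. Pads are 22 mm wide; open, the fingers measure 114 mm over their backs; the gripper's body (76 mm by 85 mm) begins 54 mm behind the grasp point. The pads swing forward as they close: fully open they stand 13 mm farther back than shut.
Start: joints at [1.164, 0.13, 1.488, -0, 1.523, -0.085], TCP at [0.19, 0.569, 0.231] pointing down, gripper open.
Joint ranges: [-2.96, 2.96], [-0.89, 2.26], [0.02, 2.5], [-1.34, 4.48], [0, 2.73], [-2.66, 2.66]. Speed limits (rad/s): [2.39, 2.39, 2.79, 3.14, 3.14, 3.14].

### API

Orientations are given as a unit quaternion [x, y, z, w].
In Python, from rig import observe, grab_frame, calibration, job_done, boxes_of, silhouettes, place_of gives the robot as it stands.
- The arm moves only by the tool step_arm, never from a script. Its argument "rows" is a list of rows, each a list of 6 numbers: the shift along the tool's x, y, z as a fraction of full scale, then the turn, a rotation vector about the tool's x, y, z as a fraction of full scale. In form: [[x, y, z, ax, ay, az], ...]. A call has 1 to 10 rows; each row is the pose to reach, as a shift and turn from the pose commanded when the call began, along the tool's axes at that moment, turning the shorter way round; what a row does not reach only later rows make up. Full scale, the value 1, is 800 mm for a shift and 360 degrees for a turn. A row lasts 1/8 s, in which the tool goes at most 62.5 mm and 10.7 degrees, less where a joint would pass 70% of its speed; a pose out of reach is approached as far as the arm can. A call with a number of a shift or a turn outside -1 to 1 is refused whole. A call with a gripper value outside its range is refused whole. "jaw" is the finger opening in mm, from 0 to 85.4, set as the call begins (left out, the last holds). The fingers move at their own pace and stop on an object; "squeeze" is the grip in N (left out, the last holds). Time passes only in rows, so rows that repeat a pose let the fingers close. It gives the time, the measured TCP pose, the force, the opening and the grip force at its end, in the units of the state.
- observe(): the state, without advancing time (a new reading comes with each control period).
- grab_frame(name): name is "scene" or "top"; returns the picture (420x560x3 uint8, red, green, blue); there is no depth.
- calibration(name): a dict with "K" (3x3 intrinsics, pixels), "k1" (the pictures are not rectified: a ray, as slopes to the right and down, at radius r is drawn at 1 + k1 r^2 times it, then the intrinsics apply), "eye" and "orientation" of the camera in the world. Camera axes: x right, y up, looking along -z (the intrinsics and any distortion apply to the point x, -y, -z); pixel columns grow to the right and rows downward; lengths in m; the calibration is good to about 2 mm. A picture is of the moment at which its call begins. calibration takes no time and is no camera call.
- job_done(): hands the job in; it is judged then, once.
Trained networks look in the newest picture that a camera, given by its name, has taken for a name from the list of things; names that differ only in an ending like _2 or _b are one class to them, and where a whole thing is asked for, a point or a joint stands for the part that bears it (a point fixed in the world has none). Each returns a list of dicts, best first, with "conf" (0 to 1); they miss things now and then, are a little off and sometimes report something else, mostly with a low value. They report only what shows in the picture. A call takes as long as a camera call. They do not tell look-alikes from the thing itself.
- boxes_of(target, camera): "xy" ([column, row] in pixels, amid what is visible of it).
- silhouettes(target, camera): "mask" (420x560 bool, what is visible of it) and "xy" ([column, row] in pixels, amid what is visible of it).
- place_of(target, camera): "xy" ([column, row] in pixels: a listed point, or the origin of a listed thing).
The state is a dict: "t": time; "qpos": joint angles; "joint_velocities": joint speeds; "effort": joint torques, N m; "eef_pos": TCP position; "ee_rot": TCP orientation; "wrist_force": force on the tool from outside, world axes, zero at the start; "ft_torque": the same for the moment, N m; "grip_width": finger opening in m; "finger_force": force on a finger pad.
Only numpy, scipy, OpenCV 4.12 (cv2) and the standard library are available. Lean on these libraries where they do the work, as an engineer would, in place of code of your own. Each camera call takes 0.05 s, during which the arm holds its last target. There are 200 camera calls.

### The job

In the bottle tray on the home-gym bench, stand the fallen bottle back upright on the lane floor between its two neighbours and let go of it, without knocking or shifting the neighbours, the marker clip or anything else on the bench. Then pull the lane's spring pusher out by its black grip until its pointer is level with the marker clip on the rail, and keep it there for refilling: your program finishes while still holding it there, motionless at the mark.

Things in the scene. Friction and masses are not known exactly. Their poses are not given: they have to be found in the camera images.
- tray: Low metal bottle tray fixed to the bench. Origin on the bench under the lane's centre line; y along the lane to the front stop (y +332), x across, z up. Lane floor 4 above the bench, 76 wide between lips with tops at 12. End wall, 62 high, 8 thick, at y -194; the pusher's rod passes through it. Outside it a scale rail, 10 wide, 16 high, at x +68, y -200 to -400, carries the marker clip.
- pusher (a joint): Travel of the spring pusher in m along the tray's -y: 0 home, grows as it is pulled out, stop at 0.115. The spring pulls it home: 4 N at home, 1.2 N more per 10 mm (15 N at 95 mm); let go, it snaps home. One rigid slide: a plate in the lane, a rod 10 thick along y at 30 above the bench through the end wall, and outside it an upright black grip.
- handle (a point): Point on the mid-plane of the pusher's upright black grip, 65 above the bench, 23 below its top. The grip is a block 12 thick along the lane (tray y), 50 across, from 22 to 88 above the bench. At home its centre is 55 outside the end wall's outer face; on that side the rod (top 35 above the bench) joins it, above the rod is free space. Axes as the tray's.
- pointer (a point): Tip of the thin black finger (5 thick along the lane) that sticks out of the black grip towards the scale rail (tray +x), 26 above the bench, on the grip's mid-plane, 56 from its centre. Moves with the pusher.
- clip_mark (a point): The mark: centre of the black marker clip on the scale rail, 12 long, 20 wide, with a 3 thick steel fin on top (38 high overall). The fin's mid-plane is the mark, across the lane: pulled to the mark, pointer and fin have the same tray y. It takes about 8 N to shift and stands 50 to 95 from the pointer's home place.
- fallen_center (a point): Centre, half-way up (81 from the foot), of the fallen twelve-sided steel sports bottle: body 60 to 62 across up to 108, tapered shoulder to 126, thin neck, ball knob on top, 162 tall in all, about 0.45 kg. It lies along the lane on the lane floor, knob towards the front stop. z axis from foot to knob.
- fallen_knob (a point): Centre of the fallen bottle's black ball knob, diameter 34, on the bottle's axis 145 from the foot; 34 above the bench while it lies. Pinched lightly (about 20 N) by the ball across the lane and lifted slowly, the bottle turns about the line between the fingers under its own weight until it hangs upright; a hard grip keeps its angle.
- fallen: The fallen bottle, origin at the centre of its foot, z axis towards the knob.
- neighbour_a: Equal bottle standing in the lane next to the front stop, origin at the centre of its foot.
- neighbour_c: Equal bottle standing in the lane between the fallen bottle's foot and the pusher's plate, origin at the centre of its foot.
- dumbbell: Bystander: rubber hex dumbbell, 170 long, 68 high, lying beside the lane on the robot's side. Origin under its centre.
- tub: Bystander: white round tub with black lid, diameter 84, 100 high, beyond the lane. Origin under its centre.
- timer: Bystander: flat round timer, diameter 68, 18 thick, on the robot's side of the lane. Origin under its centre.
- collar: Bystander: steel bar collar (ring), diameter 68, 28 high, beyond the lane. Origin under its centre.
- chalk: Bystander: chalk block 55 x 55 x 50, beyond the lane. Origin under its centre.
- mug: Bystander: white mug, diameter 84, 95 high, beyond the lane. Origin under its centre.
There are look-alikes about, which are no part of the job. Leave any yellow look-alike of the neighbour_c alone.

How it is judged:
By the outcome, as a careful person would: the job done as asked, in the order asked, and still so for the second after the job is handed in, while the arm keeps its last pose, push and grip.
It also fails if it takes over 64 s, if anything falls off the work surface, if the arm or the gripper's body presses on something with over 40 N, if the wrist force passes 120 N, or if a joint passes its speed limit or range.

## Working session

There is one attempt and no reset: what is moved stays moved. The work goes in short steps, Python scripts to look and compute and a tool call to move; the robot and the scene stay as the last step left them, time stands still between calls to the robot, and variables do not carry over. Pictures are saved under pics/ and viewed, at most 10 in all, crops included, and the job is handed in when it is done.

Besides the shell and the picture viewer there is one more tool, called after "Emit:" by a JSON object that holds its "method" and its "body". step_arm: Moves the arm, as the interface text tells. Its arguments: {"type":"object","properties":{"rows":{"type":"array","items":{"type":"array","items":{"type":"number","minimum":-1,"maximum":1}}},"jaw":{"type":"number"},"squeeze":{"type":"number"}},"required":["rows"]}

```bash
mkdir -p pics; ls; cat > h.py <<'E'
import numpy as np, cv2
from scipy.spatial.transform import Rotation as R
from rig import *
def ray(cam,xy):
    c=calibration(cam);K=np.array(c["K"]);u=np.linalg.solve(K,[xy[0],xy[1],1.])[:2]
    v=u.copy()
    for _ in range(30): v=u/(1+c["k1"]*(v@v))
    return np.array(c["eye"]),R.from_quat(c["orientation"]).apply([v[0],-v[1],-1.])
def at_z(cam,xy,z):
    e,d=ray(cam,xy);return e+d*(z-e[2])/d[2]
def proj(cam,p):
    c=calibration(cam);q=R.from_quat(c["orientation"]).inv().apply(np.array(p)-c["eye"])
    v=np.array([q[0],-q[1]])/-q[2];v=v*(1+c["k1"]*(v@v));K=np.array(c["K"]);return (K@[v[0],v[1],1])[:2]
def tri(a,b):
    (e1,d1),(e2,d2)=ray(*a),ray(*b);d1/=np.linalg.norm(d1);d2/=np.linalg.norm(d2)
    s=np.linalg.lstsq(np.c_[d1,-d2],e2-e1,rcond=None)[0]
    p,q=e1+s[0]*d1,e2+s[1]*d2;return (p+q)/2,np.linalg.norm(p-q)
E
python3 - <<'E'
from h import *
np.set_printoptions(precision=4,suppress=True)
for c in("scene","top"):
    im=grab_frame(c);cv2.imwrite(f"pics/{c}0.png",im[:,:,::-1]);print(c,calibration(c)["eye"])
for n in "tray handle pointer clip_mark fallen_center fallen_knob fallen neighbour_a neighbour_c dumbbell tub timer collar chalk mug".split():
    r={}
    for c in("scene","top"):
        l=place_of(n,c); print(n,c,[(np.round(d["xy"]).tolist(),round(d["conf"],2)) for d in l[:3]])
        if l:r[c]=l[0]["xy"]
    if len(r)==2:print("   ",*tri(("scene",r["scene"]),("top",r["top"])))
print(observe())
E
```

```text
pics
scene [1.0163 0.1443 0.8097]
top [0.3911 0.0681 0.936 ]
tray scene [([269.0, 208.0], 0.75)]
tray top [([291.0, 235.0], 0.81)]
    [0.5202 0.0258 0.0117] 0.009788524990967808
handle scene [([150.0, 164.0], 0.71), ([404.0, 245.0], 0.3)]
handle top [([423.0, 230.0], 0.87)]
    [ 0.4965 -0.2343  0.071 ] 0.0002356742373494813
pointer scene [([143.0, 200.0], 0.9), ([404.0, 245.0], 0.24)]
pointer top [([410.0, 208.0], 0.92)]
    [ 0.5542 -0.2373  0.0173] 0.009698250449178393
clip_mark scene [([117.0, 191.0], 0.56)]
clip_mark top [([445.0, 198.0], 0.65)]
    [ 0.5603 -0.2973  0.0435] 0.00536845346632522
fallen_center scene [([329.0, 215.0], 0.75), ([356.0, 223.0], 0.6)]
fallen_center top [([225.0, 236.0], 0.62)]
    [0.5279 0.1573 0.0356] 0.004542408501426379
fallen_knob scene [([354.0, 224.0], 0.83)]
fallen_knob top [([194.0, 233.0], 0.8), ([297.0, 166.0], 0.72), ([163.0, 180.0], 0.59)]
    [0.5396 0.2159 0.0347] 0.005618697992387905
fallen scene [([291.0, 206.0], 0.83)]
fallen top [([264.0, 234.0], 0.64), ([444.0, 201.0], 0.62)]
    [0.5234 0.0765 0.04  ] 0.0022094887844263467
neighbo
[... 1013 characters left out ...]
 0.98)]
    [ 0.6673 -0.0124  0.0134] 0.0022346291313539747
mug scene [([176.0, 257.0], 0.76), ([264.0, 210.0], 0.23)]
mug top [([352.0, 164.0], 0.91)]
    [ 0.6648 -0.131  -0.0017] 0.007602892560719403
{'t': 1.6, 'qpos': array([ 1.1636,  0.1304,  1.4882, -0.    ,  1.523 , -0.0854]), 'joint_velocities': array([ 0.0007, -0.0017,  0.0005, -0.0007, -0.0006, -0.0004]), 'effort': array([  0.0001, -56.9297, -50.0858,  -0.0001,   0.001 ,  -0.    ]), 'eef_pos': array([0.1898, 0.5692, 0.2313]), 'ee_rot': array([ 0.1602,  0.9871, -0.    ,  0.    ]), 'wrist_force': array([ 0.7914,  0.3718, -0.4321]), 'ft_torque': array([-0.0096, -0.0331, -0.0023]), 'finger_force': 0.0, 'grip_width': 0.0856129735405463}
```

View pics/scene0.png

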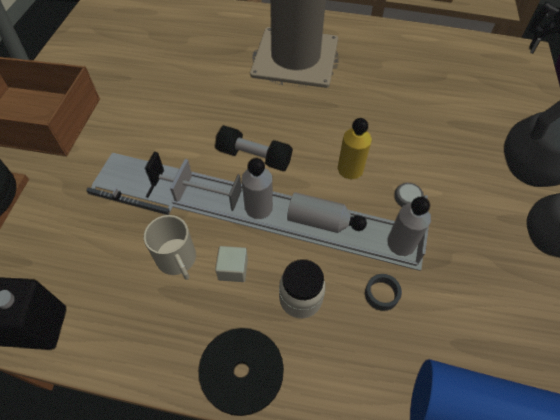

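View pics/top0.png

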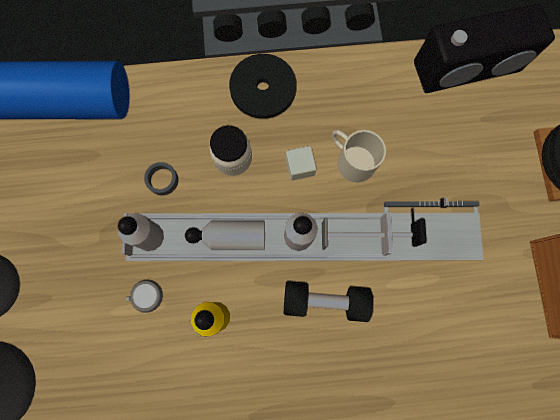

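The scene picture shows the lane running left to right. The pusher grip is at (153,167), c at (258,190), the fallen bottle at (320,213) with its knob at (358,223), and a at (408,228). The yellow look-alike is at (354,150). In the top picture the grip is at (419,232), the clip at (444,202) and the knob at (193,235). Next I'll fit the tray pose jointly from both cameras.

```bash
cat > fit.py <<'E'
from h import *
from scipy.optimize import least_squares
np.set_printoptions(precision=4,suppress=True)
ims={c:grab_frame(c) for c in("scene","top")}
# tray coords: x, y(None=param index), z
m={"tray":(0,0,0),"handle":(0,'g',.065),"pointer":(.056,'g',.026),"clip_mark":(.068,'m',None),
"fallen_knob":(0,'k',.034),"fallen_center":(0,'k-64',.034),"fallen":(0,'k-145',.034),"neighbour_a":(0,'a',.004),"neighbour_c":(0,'c',.004)}
near={"neighbour_a":{"scene":(406,242),"top":(148,235)},"neighbour_c":{"scene":(258,208),"top":(298,238)}}
obs=[]
for n in m:
    for c in ims:
        l=place_of(n,c)
        if n in near: l=sorted(l,key=lambda d:np.hypot(*(np.array(d["xy"])-near[n][c])))
        if l: obs.append((n,c,np.array(l[0]["xy"])))
def W(p,n):
    x,y,z=m[n]
    v=dict(g=p[3],m=p[4],k=p[5],a=p[6],c=p[7])
    yy=v[y[0]]-(float(y[2:])/1000 if len(y)>1 else 0) if isinstance(y,str) else y
    z=p[8] if z is None else z
    s,co=np.sin(p[2]),np.cos(p[2]); return np.array([p[0]+co*x-s*yy,p[1]+s*x+co*yy,z])
f=lambda p:np.concatenate([proj(c,W(p,n))-u for n,c,u in obs]+[[(p[8]-.03)*200]])
r=least_squares(f,[.52,.02,-.09,-.255,-.32,.2,.3,0,.03],loss="soft_l1",x_scale=.01)
print("tray x,y,yaw g mark k a c zclip",r.x)
for n,c,u in obs: print(n,c,u.round(1),(proj(c,W(r.x,n))-u).round(1))
np.save("p.npy",r.x)
p=r.x
T=lambda x,y,z:[p[0]+np.cos(p[2])*x-np.sin(p[2])*y,p[1]+np.sin(p[2])*x+np.cos(p[2])*y,z]
im=ims["top"].copy();im=cv2.resize(im,None,fx=2,fy=2,interpolation=cv2.INTER_CUBIC)
def L(a,b,col=(255,0,0)):
    q=[tuple(int(round(t*2)) for t in proj("top",T(*v))) for v in(a,b)];cv2.line(im,q[0],q[1],col,1)
for x in(-.038,.038): L((x,-.194,.012),(x,.332,.012))
L((-.038,.332,.012),(.038,.332,.012));L((-.038,-.198,.062),(.038,-.198,.062))
for x in(.063,.073): L((x,-.2,.016),(x,-.4,.016),(0,255,0))
L((-.025,p[3],.088),(.025,p[3],.088));L((.058,p[4],.038),(.078,p[4],.038))
k=p[5];L((-.02,k,.034),(.02,k,.034),(0,255,0));L((0,k-.145,.034),(0,k,.034),(0,255,0))
for y in(p[6],p[7]): L((-.03,y,.149),(.03,y,.149));L((0,y-.03,.149),(0,y+.03,.149))
cv2.imwrite("pics/ov1.png",im[350:560,200:1000,::-1])
E
python3 fit.py
```

```text
tray x,y,yaw g mark k a c zclip [ 0.5188  0.0277 -0.0816 -0.2622 -0.3231  0.1918  0.293  -0.0268  0.0336]
tray scene [267.  211.3] [ 1.1 -1.1]
tray top [287.1 235.3] [0.6 1.5]
handle scene [150.8 165.8] [-0.1  0.5]
handle top [423.1 228.4] [-1.3  1.9]
pointer scene [144.  199.5] [ 0.3 -2.3]
pointer top [411.1 204.5] [2.5 2.1]
clip_mark scene [116.7 191.3] [-1.1  2.1]
clip_mark top [444.  201.8] [-0.5 -2.1]
fallen_knob scene [356.8 221.9] [0.5 0.8]
fallen_knob top [193.4 236.7] [ 0.3 -0.9]
fallen_center scene [326.9 215.2] [0.  0.3]
fallen_center top [225.8 234.9] [-0.5  0.5]
fallen scene [289.5 204.6] [-0.3  2.1]
fallen top [264.  239.4] [ 1.2 -4.6]
neighbour_a scene [402.6 241.2] [-0.1 -0.1]
neighbour_a top [148.2 235.5] [-0.1  2.9]
neighbour_c scene [254.8 205.1] [1.5 1.3]
neighbour_c top [297.9 236.2] [2.7 0.2]
```

View pics/ov1.png

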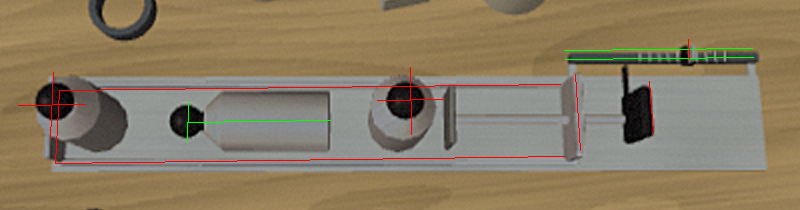

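```bash
python3 - <<'E'
from h import *
np.set_printoptions(precision=4,suppress=True)
p=np.load("p.npy")
im=cv2.imread("pics/top0.png");g=cv2.cvtColor(im,cv2.COLOR_BGR2GRAY).astype(float)
s=im.astype(float).max(2)-im.astype(float).min(2) # saturation: wood high, tray low
for lo,hi,name in((205,222,"up"),(250,268,"lo")):
    P=[]
    for c in list(range(160,285,3))+list(range(320,370,3)):
        d=np.abs(np.diff(s[lo:hi,c]));i=np.argmax(d)
        P.append(at_z("top",(c,lo+i+.5),.004))
    P=np.array(P)
    for _ in range(4):
        k=np.polyfit(P[:,1],P[:,0],1);e=P[:,0]-np.polyval(k,P[:,1]);P=P[abs(e)<=max(2*np.std(e),.0005)]
    print(name,"yaw",-np.arctan(k[0]),"x at y=.0277",np.polyval(k,.0277),len(P),e.std())
for c,pts in(("top",[(193,235.3)]),("scene",[(358.5,222.5)])):
    for q in pts: print(c,at_z(c,q,.034))
T=lambda x,y:[p[0]+np.cos(p[2])*x-np.sin(p[2])*y,p[1]+np.sin(p[2])*x+np.cos(p[2])*y]
for n,y in(("knob",p[5]),("a",p[6]),("c",p[7]),("grip",p[3]),("mark",p[4])):print(n,T(0,y))
a=cv2.imread("pics/top0.png")[190:265,375:490];b=cv2.imread("pics/scene0.png")[140:220,80:200]
a=cv2.resize(a,(690,450//1),interpolation=cv2.INTER_CUBIC);cv2.imwrite("pics/grip_top.png",a)
E
```

```text
up yaw -0.09543951826984373 x at y=.0277 0.5704140424162638 59 4.073916347602703e-06
lo yaw -0.09532397848867859 x at y=.0277 0.46850222177667594 59 5.557488869557878e-05
top [0.5356 0.2203 0.034 ]
scene [0.5336 0.2212 0.034 ]
knob [np.float64(0.5344462696936276), np.float64(0.21880660395364865)]
a [np.float64(0.5426920086724191), np.float64(0.3196747486594732)]
c [np.float64(0.516639769701605), np.float64(0.0009839657984358902)]
grip [np.float64(0.4974545077961465), np.float64(-0.2337047357329064)]
mark [np.float64(0.4924928911908178), np.float64(-0.2943990001291431)]
```

View pics/grip_top.png

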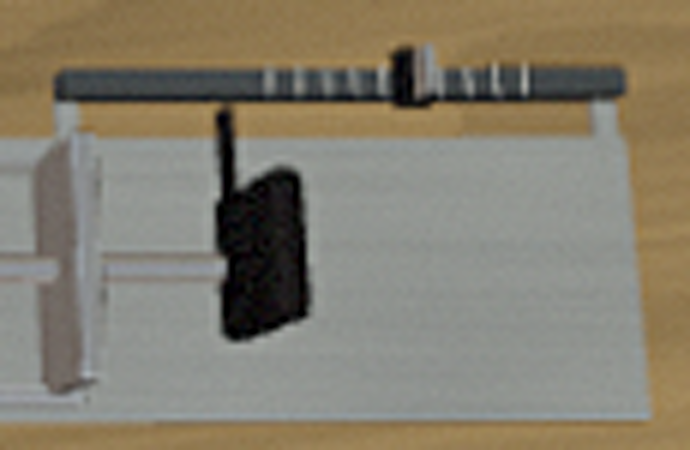

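The top crop shows the pointer at crop column 224 (px 412) and the fin at crop column 428 (px 446). The lane edges give a yaw of -0.0954. The knob is at about (0.5355, 0.2205).

```bash
cat > go.py <<'E'
import sys
from h import *
# go.py x y z tool_y_angle_deg : row to reach from present pose
x,y,z,a=map(float,sys.argv[1:5]);s=observe()
q=R.from_quat(s["ee_rot"]);a=np.radians(a)
ty=np.array([np.cos(a),np.sin(a),0]);tz=np.array([0,0,-1.]);tgt=R.from_matrix(np.c_[np.cross(ty,tz),ty,tz])
sh=q.inv().apply(np.array([x,y,z])-s["eef_pos"])/.8;rv=(q.inv()*tgt).as_rotvec()/(2*np.pi)
print("row",np.r_[sh,rv].round(4).tolist(),"t",s["t"],"tcp",s["eef_pos"].round(4),"F",s["wrist_force"].round(1))
E
python3 go.py .5355 .2205 .2 -5.47
python3 - <<'E'
from h import *
u=np.array([.0953,.9955])  # tray y
P=at_z("top",(412.3,209),.028);M=at_z("top",(446.4,201.5),.038)
print(P,M,(P-M)[:2]@u)
E
```

```text
row [-0.5479, -0.2768, 0.0391, -0.0, -0.0, 0.214] t 2.6 tcp [0.1897 0.5692 0.2313] F [ 0.8  0.1 -0.5]
[ 0.54804683 -0.23401103  0.028     ] [ 0.55518095 -0.30352786  0.038     ] 0.06852411627012722
```

Emit:
{"method": "step_arm", "body": {"rows": [[-0.07, -0.035, 0, 0, 0, 0.027], [-0.14, -0.07, 0, 0, 0, 0.054], [-0.21, -0.105, 0, 0, 0, 0.08], [-0.28, -0.14, 0, 0, 0, 0.107], [-0.35, -0.175, 0, 0, 0, 0.134], [-0.42, -0.21, 0.01, 0, 0, 0.16], [-0.48, -0.245, 0.02, 0, 0, 0.187], [-0.53, -0.27, 0.03, 0, 0, 0.208], [-0.548, -0.277, 0.039, 0, 0, 0.214], [-0.548, -0.277, 0.039, 0, 0, 0.214]], "jaw": 50, "squeeze": 20}}

```text
t: 3.85
eef_pos: [0.5354, 0.2199, 0.1992]
ee_rot: [0.74, 0.672, -0.001, -0.0]
wrist_force: [-0.5, 0.5, 0.4]
grip_width: 0.0501
finger_force: 0.0
```

```bash
python3 go.py .5355 .2205 .013 -5.47; python3 - <<'E'
from h import *
a=grab_frame("top")[195:275,150:260];b=grab_frame("scene")[170:250,310:420]
f=lambda i:cv2.resize(i,(440*800//880,320),interpolation=cv2.INTER_CUBIC)
cv2.imwrite("pics/knob.png",np.hstack([f(a),f(b)])[:,:,::-1]);print(observe()["grip_width"],observe()["qpos"])
E
```

```text
row [0.0008, 0.0005, 0.2327, -0.0003, 0.0001, -0.0001] t 3.85 tcp [0.5354 0.2199 0.1992] F [-0.5  0.5  0.4]
0.05001635754972514 [3.03504317e-01 8.98449244e-02 1.58865584e+00 5.78758762e-04
 1.46346397e+00 3.96694783e-01]
```

Emit:
{"method": "step_arm", "body": {"rows": [[0.001, 0, 0.05, 0, 0, 0], [0.001, 0, 0.1, 0, 0, 0], [0.001, 0, 0.14, 0, 0, 0], [0.001, 0, 0.17, 0, 0, 0], [0.001, 0, 0.195, 0, 0, 0], [0.001, 0, 0.215, 0, 0, 0], [0.001, 0, 0.228, 0, 0, 0], [0.001, 0, 0.232, 0, 0, 0], [0.001, 0, 0.232, 0, 0, 0]]}}

```text
t: 5.08
eef_pos: [0.536, 0.2212, 0.0148]
ee_rot: [0.74, 0.672, 0.0, 0.0]
wrist_force: [0.2, -0.2, -0.2]
grip_width: 0.0501
finger_force: 0.0
```

```bash
python3 - <<'E'
from h import *
a=grab_frame("top")[195:275,150:260];b=grab_frame("scene")[170:250,310:420]
f=lambda i:cv2.resize(i,(400,300),interpolation=cv2.INTER_CUBIC)
cv2.imwrite("pics/knob2.png",np.hstack([f(a),f(b)])[:,:,::-1])
E
```

```text
(no output)
```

View pics/knob2.png

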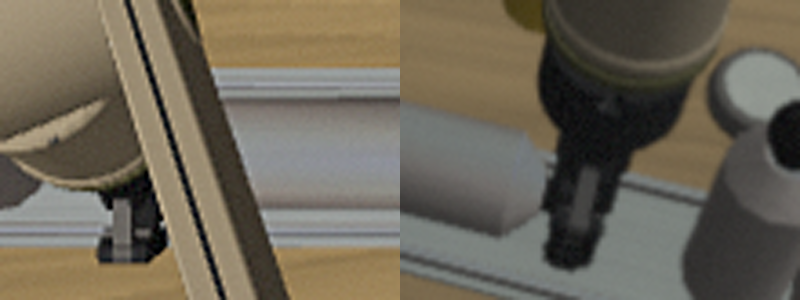

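The fingers straddle the knob, with the near finger at about (575,225) in the right half, and there is no contact force. Next I close lightly.

Emit:
{"method": "step_arm", "body": {"rows": [[0, 0, 0, 0, 0, 0], [0, 0, 0, 0, 0, 0], [0, 0, 0, 0, 0, 0], [0, 0, 0, 0, 0, 0], [0, 0, 0, 0, 0, 0]], "jaw": 0, "squeeze": 20}}

```text
t: 5.8
eef_pos: [0.5361, 0.2214, 0.015]
ee_rot: [0.74, 0.673, 0.001, 0.0]
wrist_force: [1.0, 1.3, 3.7]
grip_width: 0.0325
finger_force: 19.7
```

Emit:
{"method": "step_arm", "body": {"rows": [[0, 0, -0.004, 0, 0, 0], [0, 0, -0.009, 0, 0, 0], [0, 0, -0.014, 0, 0, 0], [0, 0, -0.019, 0, 0, 0], [-0.001, 0, -0.025, 0, 0, 0], [-0.002, 0, -0.031, 0, 0, 0], [-0.003, 0, -0.037, 0, 0, 0], [-0.004, 0, -0.043, 0, 0, 0], [-0.005, 0, -0.049, 0, 0, 0], [-0.006, 0, -0.055, 0, 0, 0]]}}

```text
t: 7.05
eef_pos: [0.5352, 0.2163, 0.0588]
ee_rot: [0.74, 0.673, 0.0, 0.0]
wrist_force: [0.2, -1.8, -2.4]
grip_width: 0.0325
finger_force: 20.1
```

```bash
python3 - <<'E'
from h import *
a=grab_frame("top")[170:290,130:310];b=grab_frame("scene")[120:260,230:440]
f=lambda i:cv2.resize(i,(400,267),interpolation=cv2.INTER_CUBIC)
cv2.imwrite("pics/lift1.png",np.hstack([f(a),f(b)])[:,:,::-1])
E
```

```text
(no output)
```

View pics/lift1.png

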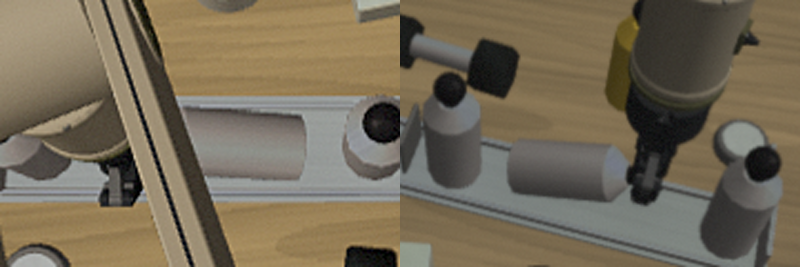

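The bottle is pivoting in the grip, with its knob end raised and its foot still on the floor at right-half (515,165). I'll continue.

Emit:
{"method": "step_arm", "body": {"rows": [[-0.002, 0, -0.006, 0, 0, 0], [-0.005, 0, -0.012, 0, 0, 0], [-0.008, 0, -0.018, 0, 0, 0], [-0.012, 0, -0.024, 0, 0, 0], [-0.016, 0, -0.03, 0, 0, 0], [-0.02, 0, -0.036, 0, 0, 0], [-0.024, 0, -0.042, 0, 0, 0], [-0.028, 0, -0.048, 0, 0, 0], [-0.033, 0, -0.054, 0, 0, 0], [-0.038, 0, -0.06, 0, 0, 0]]}}

```text
t: 8.4
eef_pos: [0.5322, 0.1858, 0.1068]
ee_rot: [0.74, 0.673, -0.0, -0.0]
wrist_force: [0.1, -0.5, -2.8]
grip_width: 0.0328
finger_force: 20.1
```

Emit:
{"method": "step_arm", "body": {"rows": [[-0.004, 0, -0.006, 0, 0, 0], [-0.008, 0, -0.012, 0, 0, 0], [-0.012, 0, -0.018, 0, 0, 0], [-0.016, 0, -0.024, 0, 0, 0], [-0.02, 0, -0.03, 0, 0, 0], [-0.023, 0, -0.036, 0, 0, 0], [-0.025, 0, -0.04, 0, 0, 0], [-0.025, 0, -0.042, 0, 0, 0], [-0.025, 0, -0.042, 0, 0, 0], [-0.025, 0, -0.042, 0, 0, 0]]}}

```text
t: 9.65
eef_pos: [0.5302, 0.1662, 0.1398]
ee_rot: [0.74, 0.673, -0.0, -0.0]
wrist_force: [-0.7, -0.5, -2.9]
grip_width: 0.0325
finger_force: 20.2
```

```bash
python3 - <<'E'
from h import *
a=grab_frame("top")[170:290,130:310];b=grab_frame("scene")[120:260,230:440]
f=lambda i:cv2.resize(i,(400,267),interpolation=cv2.INTER_CUBIC)
cv2.imwrite("pics/lift2.png",np.hstack([f(a),f(b)])[:,:,::-1])
E
```

```text
(no output)
```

View pics/lift2.png

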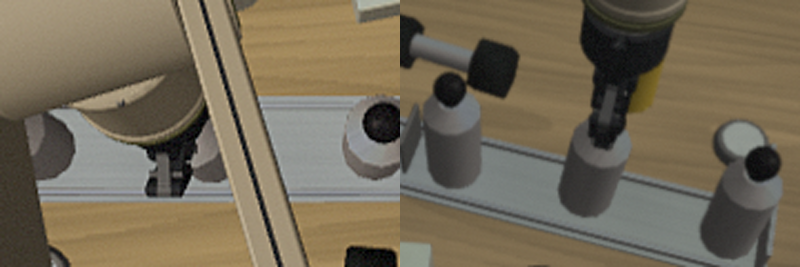

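The bottle hangs nearly upright mid-gap, with its body at right-half (595,180), clear of c at (455,140) and a at (740,200). I'll check its tilt.

```bash
python3 - <<'E'
from h import *
grab_frame("scene")
s=observe();k=s["eef_pos"]+[0,0,.019]
print("model foot px",proj("scene",k-[0,0,.145]),"center",proj("scene",k-[0,0,.064]),"px per 10mm lane",proj("scene",k-[0,0,.145]+np.array([.00095,.00995,0]))-proj("scene",k-[0,0,.145]))
for n in("fallen","fallen_center"):print(n,[(d["xy"],d["conf"]) for d in place_of(n,"scene")][:4])
l=[d for d in silhouettes("fallen","scene")]
for d in l[:4]:
    y,x=np.nonzero(d["mask"]);
    print(d["conf"],d["xy"],x.min(),x.max(),y.min(),y.max())
    if abs(d["xy"][0]-335)<15:
        for r in range(y.min(),y.max(),5):
            c=x[y==r];print(r,c.min(),c.max(),(c.min()+c.max())/2)
        # expected axis
        for h in(.02,.05,.08,.1):print(h,proj("scene",k-[0,0,.145-h]))
E
```

```text
model foot px [331.21756563 221.76306776] center [335.52871644 200.57729479] px per 10mm lane [4.62249205 1.15071349]
fallen [([328.0, 220.8], 0.94)]
fallen_center [([333.6, 200.4], 0.65)]
0.56 [326.9, 211.3] 312 350 182 233
182 327 347 337.0
187 322 347 334.5
192 319 350 334.5
197 317 350 333.5
202 316 349 332.5
207 315 347 331.0
212 313 345 329.0
217 312 343 327.5
222 312 340 326.0
227 315 338 326.5
232 320 332 326.0
0.02 [332.22363074 216.82864457]
0.05 [333.80257298 209.07273329]
0.08 [335.47145216 200.85940536]
0.1 [336.63770485 195.1101361 ]
```

Emit:
{"method": "step_arm", "body": {"rows": [[0, 0.001, 0.002, 0, 0, 0], [0, 0.0025, 0.004, 0, 0, 0], [0, 0.003, 0.006, 0, 0, 0], [0, 0.003, 0.008, 0, 0, 0], [0, 0.003, 0.0095, 0, 0, 0], [0, 0.003, 0.0105, 0, 0, 0], [0, 0.003, 0.0115, 0, 0, 0], [0, 0.003, 0.0115, 0, 0, 0], [0, 0.003, 0.0115, 0, 0, 0]]}}

```text
t: 11.08
eef_pos: [0.5354, 0.1662, 0.1346]
ee_rot: [0.74, 0.672, 0.003, 0.002]
wrist_force: [-1.5, -1.7, 13.5]
grip_width: 0.0327
finger_force: 21.4
```

Emit:
{"method": "step_arm", "body": {"rows": [[0, 0, -0.002, 0, 0, 0], [0, 0, -0.003, 0, 0, 0], [0, 0, -0.003, 0, 0, 0], [0, 0, -0.003, 0, 0, 0]]}}

```text
t: 11.58
eef_pos: [0.534, 0.166, 0.1347]
ee_rot: [0.74, 0.672, 0.001, 0.001]
wrist_force: [2.0, -1.2, 7.2]
grip_width: 0.0325
finger_force: 21.0
```

```bash
python3 - <<'E'
from h import *
a=grab_frame("top")[200:275,180:300];b=grab_frame("scene")[150:250,270:390]
f=lambda i:cv2.resize(i,(400,330),interpolation=cv2.INTER_CUBIC)
cv2.imwrite("pics/low.png",np.hstack([f(a),f(b)])[:,:,::-1])
s=observe();k=s["eef_pos"]+[0,0,.0145];print(s["eef_pos"],s["wrist_force"])
for d in silhouettes("fallen","scene")[:3]:
    y,x=np.nonzero(d["mask"]);
    if abs(d["xy"][0]-335)<20:
        for r in range(y.min(),y.max(),7):
            c=x[y==r];print(r,(c.min()+c.max())/2)
        for h in(.0,.02,.05,.08,.1):print(h,proj("scene",k-[0,0,.145-h]))
E
```

```text
[0.53402993 0.16599182 0.13465954] [ 1.48232537 -1.57673993  6.88249125]
185 336.0
192 333.5
199 333.5
206 331.0
213 329.0
220 327.0
227 326.0
234 326.5
0.0 [330.41867715 225.59741211]
0.02 [331.40397737 220.76782536]
0.05 [332.9499899  213.17862559]
0.08 [334.5836231  205.14436014]
0.1 [335.72498414 199.52194065]
```

View pics/low.png

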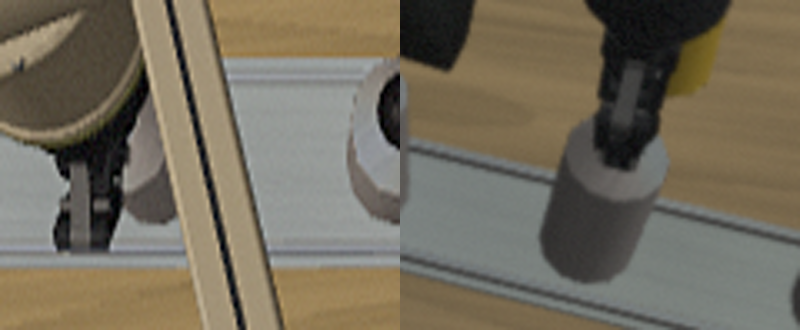

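Emit:
{"method": "step_arm", "body": {"rows": [[-0.001, 0, 0, 0, 0, 0], [-0.002, 0, 0, 0, 0, 0], [-0.003, 0, 0, 0, 0, 0], [-0.004, 0, 0, 0, 0, 0], [-0.005, 0, 0, 0, 0, 0], [-0.006, 0, 0, 0, 0, 0], [-0.007, 0, 0, 0, 0, 0], [-0.007, 0, 0, 0, 0, 0]]}}

```text
t: 12.72
eef_pos: [0.5328, 0.1604, 0.1339]
ee_rot: [0.74, 0.672, 0.001, 0.0]
wrist_force: [0.8, -1.0, 5.3]
grip_width: 0.0325
finger_force: 21.0
```

```bash
python3 - <<'E'
from h import *
grab_frame("scene")
s=observe();k=s["eef_pos"]+[0,0,.0145];print(s["eef_pos"],s["wrist_force"])
def ax(n,near,k):
  for d in silhouettes(n,"scene")[:5]:
    if abs(d["xy"][0]-near)<12:
        y,x=np.nonzero(d["mask"]);b=y.max()
        e=[];rows=range(b-36,b-10)
        for r in rows: c=x[y==r];e.append((c.min()+c.max())/2)
        print(n,b,"meas dx/dy",np.polyfit(rows,e,1)[0])
        A,B=[proj("scene",k-[0,0,.145-h]) for h in(.02,.1)];print("   vertical would be",(A-B)[0]/(A-B)[1],A,B);return
ax("fallen",330,k)
ax("neighbour_a",408,np.array([.543,.3197,.149]));ax("neighbour_c",258,np.array([.5166,.001,.149]))
E
```

```text
[0.53281988 0.16036702 0.13389718] [ 1.30645284 -0.52877489  5.89704529]
fallen 235 meas dx/dy -0.26803418803418494
   vertical would be -0.19296175765075774 [328.77060353 220.02818779] [332.87334762 198.76623342]
neighbour_a 255 meas dx/dy -0.4005128205128178
   vertical would be -0.5078174924187958 [404.88683694 236.65861401] [415.20308777 216.34373517]
neighbour_c 218 meas dx/dy 0.08307692307692469
   vertical would be 0.07403136941304747 [255.90156013 201.35883669] [254.26176638 179.20885132]
```

Emit:
{"method": "step_arm", "body": {"rows": [[-0.001, 0, 0, 0, 0, 0], [-0.002, 0, 0, 0, 0, 0], [-0.003, 0, 0, 0, 0, 0], [-0.004, 0, 0, 0, 0, 0], [-0.005, 0, 0, 0, 0, 0], [-0.005, 0, 0, 0, 0, 0]]}}

```text
t: 13.68
eef_pos: [0.5316, 0.1564, 0.1332]
ee_rot: [0.74, 0.672, -0.0, -0.0]
wrist_force: [-0.7, -0.5, 5.1]
grip_width: 0.0322
finger_force: 21.0
```

Emit:
{"method": "step_arm", "body": {"rows": [[0, 0, -0.001, 0, 0, 0], [0, 0, -0.001, 0, 0, 0], [0, 0, -0.001, 0, 0, 0], [0, 0, -0.001, 0, 0, 0], [0, 0, -0.001, 0, 0, 0]], "jaw": 60}}

```text
t: 14.3
eef_pos: [0.5318, 0.1564, 0.134]
ee_rot: [0.74, 0.673, -0.0, -0.0]
wrist_force: [0.5, 0.7, -0.7]
grip_width: 0.0599
finger_force: 0.0
```

Emit:
{"method": "step_arm", "body": {"rows": [[0, 0, -0.01, 0, 0, 0], [0, 0, -0.02, 0, 0, 0], [0, 0, -0.03, 0, 0, 0], [0, 0, -0.04, 0, 0, 0], [0, 0, -0.06, 0, 0, 0], [0, 0, -0.08, 0, 0, 0], [0, 0, -0.1, 0, 0, 0], [0, 0, -0.1, 0, 0, 0]]}}

```text
t: 15.3
eef_pos: [0.533, 0.1566, 0.2165]
ee_rot: [0.74, 0.673, 0.002, 0.001]
wrist_force: [0.3, -1.0, -0.1]
grip_width: 0.0602
finger_force: 0.0
```

```bash
python3 - <<'E'
from h import *
a=grab_frame("top")[170:290,130:310];b=grab_frame("scene")[120:260,230:440]
f=lambda i:cv2.resize(i,(400,267),interpolation=cv2.INTER_CUBIC)
cv2.imwrite("pics/rel.png",np.hstack([f(a),f(b)])[:,:,::-1])
E
python3 go.py .498 -.2305 .22 -95.47
```

```text
row [-0.4855, 0.004, -0.0074, 0.0, -0.0, 0.25] t 15.4 tcp [0.5319 0.1564 0.2141] F [-0.4 -0.6 -0.1]
```

View pics/rel.png

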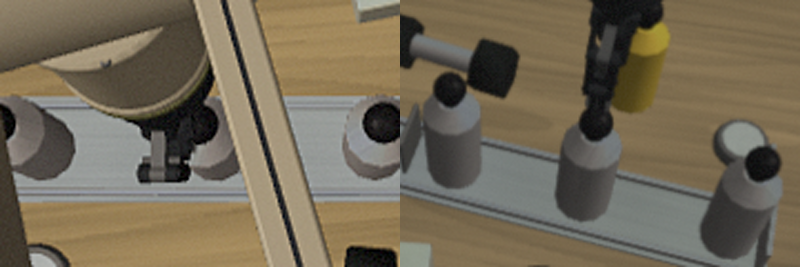

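The bottle stands free and upright between c (455,140) and a (740,200) in the right half. I'm going to the grip.

Emit:
{"method": "step_arm", "body": {"rows": [[-0.03, 0, -0.02, 0, 0, 0.01], [-0.08, 0, -0.02, 0, 0, 0.035], [-0.14, 0, -0.02, 0, 0, 0.062], [-0.2, 0, -0.02, 0, 0, 0.09], [-0.27, 0, -0.02, 0, 0, 0.12], [-0.34, 0, -0.02, 0, 0, 0.148], [-0.4, 0, -0.01, 0, 0, 0.176], [-0.45, 0, 0, 0, 0, 0.205], [-0.48, 0, 0, 0, 0, 0.232], [-0.4855, 0, 0, 0, 0, 0.25]], "jaw": 45}}

```text
t: 16.65
eef_pos: [0.4937, -0.2317, 0.2126]
ee_rot: [0.999, -0.051, -0.001, -0.0]
wrist_force: [1.1, 0.1, 0.2]
grip_width: 0.0449
finger_force: 0.0
```

```bash
python3 - <<'E'
from h import *
np.set_printoptions(precision=4,suppress=True)
grab_frame("top");grab_frame("scene")
for n,z in(("handle",.065),("pointer",.026),("clip_mark",.03)):
  for c in("top","scene"):
    for d in place_of(n,c)[:2]:print(n,c,np.round(d["xy"],1),round(d["conf"],2),at_z(c,d["xy"],z))
E
python3 go.py .495 -.2305 .047 -95.47
```

```text
handle top [426.2 227.7] 0.84 [ 0.5018 -0.2433  0.065 ]
handle scene [150.  166.9] 0.7 [ 0.4993 -0.2347  0.065 ]
pointer top [411.9 205.9] 0.61 [ 0.555  -0.2349  0.026 ]
pointer scene [145.4 198. ] 0.94 [ 0.5548 -0.2352  0.026 ]
clip_mark scene [116.8 189.3] 0.48 [ 0.5473 -0.3036  0.03  ]
row [0.0003, 0.001, 0.2087, -0.0, 0.0, 0.0003] t 17.05 tcp [ 0.4948 -0.2297  0.214 ] F [ 0.7  0.5 -0.6]
```

Emit:
{"method": "step_arm", "body": {"rows": [[0, 0.003, 0.04, 0, 0, 0], [0, 0.003, 0.08, 0, 0, 0], [0, 0.003, 0.12, 0, 0, 0], [0, 0.003, 0.15, 0, 0, 0], [0, 0.003, 0.175, 0, 0, 0], [0, 0.003, 0.195, 0, 0, 0], [0, 0.003, 0.207, 0, 0, 0], [0, 0.003, 0.207, 0, 0, 0], [0, 0.003, 0.207, 0, 0, 0]]}}

```text
t: 18.18
eef_pos: [0.4951, -0.2329, 0.0494]
ee_rot: [0.999, -0.048, 0.001, 0.0]
wrist_force: [-0.3, 0.2, -0.2]
grip_width: 0.0452
finger_force: 0.0
```

```bash
python3 - <<'E'
from h import *
a=grab_frame("top")[185:265,375:495];b=grab_frame("scene")[130:220,80:215]
f=lambda i:cv2.resize(i,(400,267),interpolation=cv2.INTER_CUBIC)
cv2.imwrite("pics/grip.png",np.hstack([f(a),f(b)])[:,:,::-1]);print(observe()["eef_pos"])
E
```

```text
[ 0.49517655 -0.23300768  0.04945124]
```

View pics/grip.png

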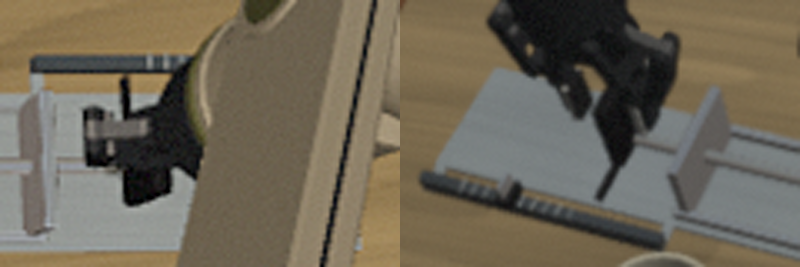

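The fingers straddle the grip (right half, 610,130), and the pointer and fin are visible in the scene view at (605,185) and (508,187). I'm closing now.

Emit:
{"method": "step_arm", "body": {"rows": [[0, 0, 0, 0, 0, 0], [0, 0, 0, 0, 0, 0], [0, 0, 0, 0, 0, 0], [0, 0, 0, 0, 0, 0], [0, 0, 0, 0, 0, 0]], "jaw": 0, "squeeze": 80}}

```text
t: 18.9
eef_pos: [0.4949, -0.2323, 0.0491]
ee_rot: [0.999, -0.048, 0.0, -0.0]
wrist_force: [-0.8, 4.7, 5.9]
grip_width: 0.0112
finger_force: 78.2
```

```bash
python3 - <<'E'
from h import *
np.set_printoptions(precision=4,suppress=True)
s=observe();print(s["eef_pos"],s["wrist_force"],s["grip_width"])
u=np.array([.0953,.9955]);ux=np.array([.9955,-.0953])
o=np.array([.5195,.0277]);loc=lambda w:((w[:2]-o)@ux,(w[:2]-o)@u)
print("tcp tray",loc(s["eef_pos"]))
tip=np.r_[s["eef_pos"][:2]+.056*ux,.026];print("tip px scene",proj("scene",tip),"fin px per 10mm",proj("scene",tip-[.00095,.00995,0])-proj("scene",tip))
im=grab_frame("scene");cv2.imwrite("pics/s_raw.png",im[:,:,::-1])
b=cv2.resize(im[175:215,100:160],(720,480),interpolation=cv2.INTER_CUBIC);cv2.imwrite("pics/mark.png",b[:,:,::-1])
E
```

```text
[ 0.4949 -0.2323  0.0491] [-0.8225  4.6584  5.888 ] 0.011167372227475117
tcp tray (np.float64(0.0003169702938489509), np.float64(-0.2611783408606243))
tip px scene [144.974  196.2823] fin px per 10mm [-4.1447 -1.0733]
```

View pics/mark.png

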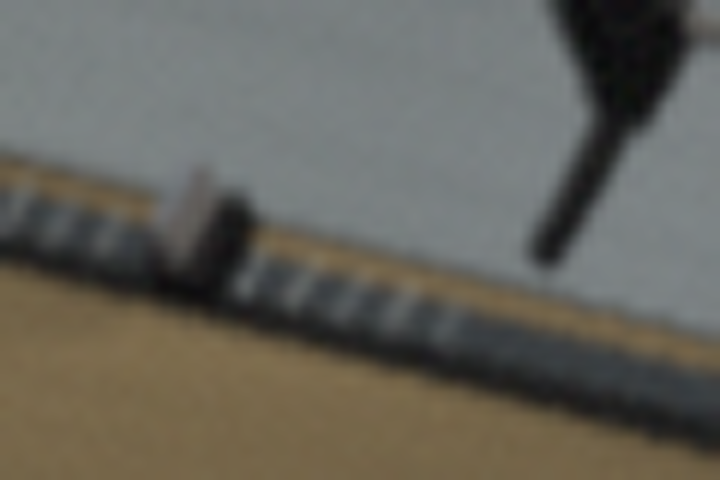

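Fin light face is at crop (165–215, 165–265) and the pointer tip is at crop (545,258). The tip matches the one predicted from the TCP.

```bash
cat > mk.py <<'E'
from h import *
np.set_printoptions(precision=4,suppress=True)
u=np.array([.0953,.9955]);ux=np.array([.9955,-.0953]);o=np.array([.5195,.0277])
loc=lambda w:np.array([(w[:2]-o)@ux,(w[:2]-o)@u])
W=lambda x,y,z:np.r_[o+x*ux+y*u,z]
if __name__=="__main__":
  for c,pt,z in(("scene",(115.2,192.1),.038),("scene",(145.4,196.5),.0285),("top",(446.4,201.5),.038),("top",(412.3,209),.028)):print(c,z,loc(at_z(c,pt,z)))
  # scored fit of fin: bright light-grey pixels, in scene; compare the model polygon for candidates
  for name,x0,x1,y0,y1,S in(("scene0",100,160,175,215,12),("top0",405,465,185,225,12)):
    im=cv2.imread(f"pics/{name}.png");cam=name[:-1]
    b=cv2.resize(im[y0:y1,x0:x1],None,fx=S,fy=S,interpolation=cv2.INTER_CUBIC)
    px=lambda p:tuple(int(round(v)) for v in (proj(cam,p)-[x0,y0]+.5)*S)
    for m,col in((-.325,(0,0,255)),(-.330,(0,255,0)),(-.335,(255,0,0))):
      for s in(-.0,):
        cv2.polylines(b,[np.array([px(W(x,m,z)) for x,z in((.058,.020),(.058,.038),(.078,.038),(.078,.020))])],True,col,1)
    cv2.polylines(b,[np.array([px(W(x,-.2612,.026)) for x in(.025,.056)])],False,(0,255,255),1)
    globals().setdefault("out",[]).append(cv2.resize(b,(400,267)) if 0 else b[:,:400] if cam=="scene" else b[:,100:500])
  cv2.imwrite("pics/fin.png",np.hstack(out))
E
python3 mk.py
```

```text
scene 0.038 [ 0.0713 -0.322 ]
scene 0.0285 [ 0.0579 -0.2587]
top 0.038 [ 0.0671 -0.3263]
top 0.028 [ 0.0534 -0.2578]
```

View pics/fin.png

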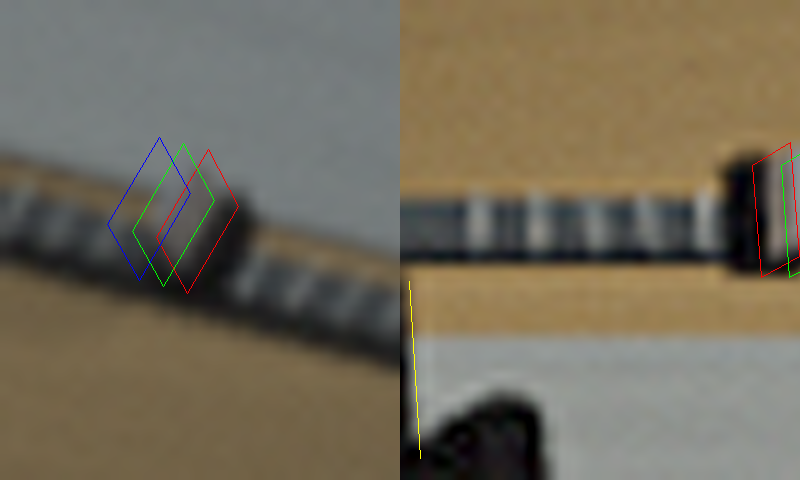

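Note: I've gone over the picture limit, with 12 viewed against 10 allowed. From here I'll work from numbers only. Both cameras put the fin at tray y ≈ -0.3275 and the TCP is at -0.2612, so I'm pulling 60 mm first.

Emit:
{"method": "step_arm", "body": {"rows": [[0, 0.006, 0, 0, 0, 0], [0, 0.014, 0, 0, 0, 0], [0, 0.023, 0, 0, 0, 0], [0, 0.033, 0, 0, 0, 0], [0, 0.043, 0, 0, 0, 0], [0, 0.053, 0, 0, 0, 0], [0, 0.062, 0, 0, 0, 0], [0, 0.07, 0, 0, 0, 0], [0, 0.075, 0, 0, 0, 0], [0, 0.075, 0, 0, 0, 0]], "squeeze": 100}}

```text
t: 20.2
eef_pos: [0.4893, -0.291, 0.0492]
ee_rot: [0.999, -0.048, 0.0, -0.001]
wrist_force: [-1.6, 11.7, 8.7]
grip_width: 0.011
finger_force: 97.8
```

```bash
cat > ck.py <<'E'
from mk import *
from scipy.optimize import minimize_scalar
s=observe();t=loc(s["eef_pos"]);print("tcp tray",t,s["eef_pos"],"F",s["wrist_force"],s["grip_width"],"yaw",R.from_quat(s["ee_rot"]).apply([0,1,0]))
for c in("scene","top"):
  im=np.mean([grab_frame(c).astype(float) for _ in range(6)],0);np.save(f"{c}_now.npy",im)
  for n,z in(("pointer",.026),("clip_mark",.038)):
    for d in place_of(n,c)[:1]:print(c,n,np.round(d["xy"],1),round(d["conf"],2),loc(at_z(c,d["xy"],z)))
  g=im.mean(2)
  sub=lambda P:cv2.remap(g.astype(np.float32),np.float32([[p[0] for p in P]]),np.float32([[p[1] for p in P]]),cv2.INTER_CUBIC)[0]
  ys=np.arange(-.36,-.24,.001)
  # pointer: mean brightness along lane at tray x 40..52, z .0285; fin top: x .062..074, z .038 ; fin face z .032
  for name,xs,z in(("pointer z.0285",(.040,.044,.048,.051),.0285),("fin top z.038",(.062,.066,.07,.074),.038),("fin mid z.030",(.062,.066,.07,.074),.030)):
    v=np.mean([sub([proj(c,W(x,y,z)) for y in ys]) for x in xs],0)
    lo,hi=(np.array([t[1]-.016,t[1]+.016]) if "point" in name else (-.345,-.312))
    k=(ys>lo)&(ys<hi);print(c,name,"\n ",list(zip((ys[k]*1000).round().astype(int).tolist(),v[k].round().astype(int).tolist())))
E
python3 ck.py
```

```text
tcp tray [ 0.0003 -0.3202] [ 0.4893 -0.291   0.0492] F [-1.6252 11.709   8.7035] 0.01104585147541177 yaw [-0.0951 -0.9955 -0.0023]
scene pointer [118.7 193.5] 0.59 [ 0.066  -0.3203]
scene clip_mark [116.1 195.3] 0.5 [ 0.0782 -0.3162]
scene pointer z.0285 
  [(-336, 126), (-335, 126), (-334, 126), (-333, 126), (-332, 126), (-331, 126), (-330, 126), (-329, 126), (-328, 126), (-327, 125), (-326, 123), (-325, 115), (-324, 99), (-323, 76), (-322, 54), (-321, 38), (-320, 29), (-319, 26), (-318, 30), (-317, 42), (-316, 59), (-315, 80), (-314, 100), (-313, 115), (-312, 123), (-311, 125), (-310, 125), (-309, 125), (-308, 125), (-307, 125), (-306, 125), (-305, 125)]
scene fin top z.038 
  [(-344, 108), (-343, 108), (-342, 108), (-341, 107), (-340, 106), (-339, 106), (-338, 106), (-337, 107), (-336, 108), (-335, 109), (-334, 109), (-333, 108), (-332, 107), (-331, 107), (-330, 108), (-329, 110), (-328, 112), (-327, 113), (-326, 111), (-325, 107), (-324, 102), (-323, 99), (-322, 99), (-321, 101), (-320, 100), (-319, 97), (-318, 88), (-317, 74), (-316, 58), (-315, 45), (-314, 38), (-313, 37)]
scen
[... 1075 characters left out ...]
88), (-334, 91), (-333, 92), (-332, 93), (-331, 105), (-330, 122), (-329, 135), (-328, 135), (-327, 138), (-326, 142), (-325, 134), (-324, 116), (-323, 109), (-322, 116), (-321, 98), (-320, 56), (-319, 19), (-318, 14), (-317, 19), (-316, 17), (-315, 22), (-314, 33), (-313, 54)]
top fin mid z.030 
  [(-344, 101), (-343, 118), (-342, 121), (-341, 110), (-340, 94), (-339, 84), (-338, 81), (-337, 84), (-336, 84), (-335, 86), (-334, 102), (-333, 124), (-332, 135), (-331, 129), (-330, 129), (-329, 133), (-328, 125), (-327, 110), (-326, 107), (-325, 117), (-324, 99), (-323, 55), (-322, 16), (-321, 10), (-320, 15), (-319, 11), (-318, 12), (-317, 20), (-316, 43), (-315, 75), (-314, 106), (-313, 127)]
```

```bash
cat > render.py <<'E'
from mk import *
from scipy.ndimage import gaussian_filter
from scipy.optimize import minimize
S=10
def faces(c,x0,x1,y0,y1,z0,z1):
    e=loc(np.array(calibration(c)["eye"])); xe=x1 if e[0]>0.068 else x0
    return [[(xe,y0,z0),(xe,y1,z0),(xe,y1,z1),(xe,y0,z1)],[(x0,y1,z0),(x1,y1,z0),(x1,y1,z1),(x0,y1,z1)],[(x0,y0,z1),(x1,y0,z1),(x1,y1,z1),(x0,y1,z1)]]
def cost(q,c,im,win,kind,ret=False):
    m,dx=q[0],q[1]; X0,X1,Y0,Y1=win;lab=np.zeros(((Y1-Y0)*S,(X1-X0)*S),np.uint8)
    P=lambda f:np.int32([np.round((proj(c,W(*v))-[X0,Y0]+.5)*S) for v in f])
    n=1
    def box(*b):
        nonlocal n
        for f in faces(c,*b): cv2.fillPoly(lab,[P(f)],n);n+=1
    cv2.fillPoly(lab,[P([(-.051,-.45,0),(-.051,-.19,0),(.051,-.19,0),(.051,-.45,0)])],n);n+=1
    if kind=="clip":
        box(.063+dx,.073+dx,-.4,-.2,.006,.016)
        box(.058+dx,.078+dx,m-.006,m+.006,.006,.020); box(.058+dx,.078+dx,m-.0015,m+.0015,.020,.038)
    else: box(.02,.056+dx,m-.0025,m+.0025,.0235,.0285)
    A=np.stack([gaussian_filter((lab==i).astype(float),.6*S).reshape(Y1-Y0,S,X1-X0,S).mean((1,3)).ravel() for i in range(n)],1)
    B=im[Y0:Y1,X0:X1].reshape(-1,3).astype(float)
    A2=np.r_[A,.05*np.eye(n)];B2=np.r_[B,np.full((n,3),.05*90)]
    s=np.linalg.lstsq(A2,B2,rcond=None)[0];r=np.minimum(np.abs(A@s-B),60);return (r**2).mean()
def fit(c,im,win,kind,m0):
    g=min(((cost((m,dx),c,im,win,kind),m,dx) for m in np.arange(m0-.006,m0+.0061,.0015) for dx in(-.003,0,.003)))
    r=minimize(cost,g[1:],args=(c,im,win,kind),method="Nelder-Mead",options=dict(initial_simplex=[(g[1],g[2]),(g[1]+.001,g[2]),(g[1],g[2]+.001)],xatol=1e-4))
    print(c,kind,"y",r.x[0].round(4),"dx",r.x[1].round(4),"rms",r.fun**.5);return r.x[0]
if __name__=="__main__":
  for c in("scene","top"):
    old=cv2.imread(f"pics/{c}0.png")[:,:,::-1];new=np.load(f"{c}_now.npy");t=loc(observe()["eef_pos"])[1]
    def win(x,y,z,a): p=proj(c,W(x,y,z)).round().astype(int);return (p[0]-a,p[0]+a,p[1]-a,p[1]+a)
    fit(c,old,win(.068,-.328,.03,8),"clip",-.328)
    fit(c,old,win(.05,-.2575,.026,5),"pointer",-.2575)
    fit(c,new,win(.045,t,.026,4),"pointer",t)
  print("tcp",t)
E
python3 render.py
```

```text
Traceback (most recent call last):
  File "render.py", line 32, in <module>
    fit(c,old,win(.068,-.328,.03,8),"clip",-.328)
    ~~~^^^^^^^^^^^^^^^^^^^^^^^^^^^^^^^^^^^^^^^^^^
  File "render.py", line 26, in fit
    r=minimize(cost,g[1:],args=(c,im,win,kind),method="Nelder-Mead",options=dict(initial_simplex=[(g[1],g[2]),(g[1]+.001,g[2]),(g[1],g[2]+.001)],xatol=1e-4))
  File "render.py", line 17, in cost
    box(.063+dx,.073+dx,-.4,-.2,.006,.016)
    ~~~^^^^^^^^^^^^^^^^^^^^^^^^^^^^^^^^^^^
  File "render.py", line 14, in box
    for f in faces(c,*b): cv2.fillPoly(lab,[P(f)],n);n+=1
                                            ~^^^
  File "render.py", line 10, in <lambda>
    P=lambda f:np.int32([np.round((proj(c,W(*v))-[X0,Y0]+.5)*S) for v in f])
                                   ~~~~^^^^^^^^^
  File "h.py", line 12, in proj
    c=calibration(cam);q=R.from_quat(c["orientation"]).inv().apply(np.array(p)-c["eye"])
ValueError: time passes only in moves, steps and waits
```

```bash
sed -i 's/^from rig import \*/from rig import *\nimport functools\ncalibration=functools.lru_cache(None)(calibration)/' h.py; time timeout 300 python3 render.py
```

```text
scene clip y -0.3337 dx -0.0052 rms 8.612987133432652
scene pointer y -0.258 dx 0.0008 rms 4.165653024168046
scene pointer y -0.3205 dx -0.0005 rms 3.0394197429987377
top clip y -0.3218 dx 0.0002 rms 18.340754811127745
top pointer y -0.2566 dx 0.0005 rms 22.808901737063774
top pointer y -0.3201 dx -0.0004 rms 10.6087659055398
tcp -0.3198671294487731
real	0m5.079s
user	0m5.600s
sys	0m0.096s
```

```bash
cat > clip.py <<'E'
from render import *
def cst(c,im,m,dx,hw,win,bl=.6):
    X0,X1,Y0,Y1=win;lab=np.zeros(((Y1-Y0)*S,(X1-X0)*S),np.uint8)
    P=lambda f:np.int32([np.round((proj(c,W(*v))-[X0,Y0]+.5)*S) for v in f])
    pr=[(0,110)];
    cv2.fillPoly(lab,[P([(-.051,-.45,0),(-.051,-.19,0),(.051,-.19,0),(.051,-.45,0)])],1);n=2;w=[.05,.05];b=[90,130]
    for bx,br,wt in(((.063+dx,.073+dx,-.4,-.2,.006,.016),(60,60,90),1),((.058+dx,.078+dx,m-.006,m+.006,.010,.020),(25,25,25),3),((.068+dx-hw,.068+dx+hw,m-.0015,m+.0015,.020,.038),(110,110,130),1)):
        for f,v in zip(faces(c,*bx),br): cv2.fillPoly(lab,[P(f)],n);n+=1;w.append(wt);b.append(v)
    A=np.stack([gaussian_filter((lab==i).astype(float),bl*S).reshape(Y1-Y0,S,X1-X0,S).mean((1,3)).ravel() for i in range(n)],1)
    B=im[Y0:Y1,X0:X1].reshape(-1,3).astype(float);w=np.array(w)[:,None];b=np.array(b)[:,None]*np.ones(3)
    s=np.linalg.lstsq(np.r_[A,w*np.eye(n)],np.r_[B,w*b],rcond=None)[0]
    s[0]=s[0] ; r=np.abs(A@s-B);return (np.minimum(r,50)**2).mean()**.5,s.mean(1).round()
for c in("scene","top"):
    old=cv2.imread(f"pics/{c}0.png")[:,:,::-1]
    p=proj(c,W(.068,-.3275,.028)).round().astype(int);win=(p[0]-6,p[0]+7,p[1]-6,p[1]+7)
    for hw in(.005,.008,.010):
        best=[min((cst(c,old,m,dx,hw,win)[0],dx) for dx in np.arange(-.003,.0031,.001)) for m in np.arange(-.335,-.3199,.001)]
        print(c,hw,[(int(round(1000*m)),round(b[0],1),round(1000*b[1])) for m,b in zip(np.arange(-.335,-.3199,.001),best)])
    X0,X1,Y0,Y1=win;print(win);print(old[Y0:Y1,X0:X1].mean(2).round().astype(int))
E
python3 clip.py
```

```text
scene 0.005 [(-335, np.float64(15.9), -3), (-334, np.float64(13.4), -3), (-333, np.float64(10.9), -3), (-332, np.float64(9.2), -3), (-331, np.float64(8.6), -2), (-330, np.float64(9.3), -2), (-329, np.float64(10.4), -1), (-328, np.float64(11.3), 0), (-327, np.float64(12.0), 0), (-326, np.float64(12.7), 0), (-325, np.float64(13.7), 0), (-324, np.float64(14.5), 0), (-323, np.float64(15.2), 0), (-322, np.float64(15.4), 0), (-321, np.float64(15.4), 0), (-320, np.float64(15.1), 1)]
scene 0.008 [(-335, np.float64(16.8), -3), (-334, np.float64(14.5), -3), (-333, np.float64(11.9), -3), (-332, np.float64(9.9), -3), (-331, np.float64(9.0), -2), (-330, np.float64(9.3), -2), (-329, np.float64(10.4), -1), (-328, np.float64(11.7), -1), (-327, np.float64(12.6), 0), (-326, np.float64(13.6), 0), (-325, np.float64(14.6), 0), (-324, np.float64(15.5), 1), (-323, np.float64(15.9), 1), (-322, np.float64(15.7), 1), (-321, np.float64(15.1), 2), (-320, np.float64(14.3), 3)]
scene 0.01 [(-335, np.float64(17.5), -3), (-334, np.float64(15.4), -3), (-333, np.float64(13.0), -3), (-332, np.float64(11.0), -3), (-331
[... 2624 characters left out ...]
24 123 121 120 121 121 122 122 124 121]
 [123 129 106  95  95 119 120 135 127 121 124 122 119]
 [113  91  52  43  44 106 116 143 133 122 118 124 115]
 [106  44  16  13  32 110 108 144 137 121 118 117 113]
 [132  55  10  13  35 107 102 144 134 122 115 111 111]
 [124  50   4  20  34 112 105 144 141 129  95  87  91]
 [105  31   7  14  24 108 102 138 129 132  75  66  64]
 [ 96  40  15  24   7 108 105 136 128 130  77  63  63]
 [ 96  39  10  17   7 113 114 129 123 137  80  67  71]
 [ 93  43   0  17  13 107  93  88  74 117  60  58  49]
 [ 49  24   6  20  14  62  39  21  12  57  26  22  28]
 [118  76  32  23  25  22  18  49 109 111 110 108  97]
 [136 120 116 113 113 116 114 114 128 130 127 128 127]]
```

```bash
python3 - <<'E'
from mk import *
for px,z,o2 in(((445.5,201),.038,-.0015),((447.1,201),.038,.0015),((446.3,201),.038,0),((443.4,201),.020,-.0015)):
    l=loc(at_z("top",px,z));print(px,z,l,"m",l[1]+o2)
# scene: top edge far corner ridge of the fin light column
print(proj("scene",W(.068,-.328,.038)),[ (x,proj("scene",W(x,-.3295,.038)).round(1),proj("scene",W(x,-.3265,.020)).round(1)) for x in(.06,.068,.076)])
E
python3 go.py .489 -.29 .049 -95.47
```

```text
(445.5, 201) 0.038 [ 0.0681 -0.3245] m -0.326047636301853
(447.1, 201) 0.038 [ 0.0681 -0.3279] m -0.32637401063069726
(446.3, 201) 0.038 [ 0.0681 -0.3262] m -0.3262107169254515
(443.4, 201) 0.02 [ 0.0721 -0.3272] m -0.3286608363502867
[113.4505 190.2636] [(0.06, array([114.6, 187.2]), array([118.3, 192.2])), (0.068, array([112.8, 190.1]), array([116.6, 195.1])), (0.076, array([111.1, 193. ]), array([114.9, 198. ]))]
row [-0.0005, -0.0009, 0.0002, -0.0004, -0.0, 0.0001] t 21.0 tcp [ 0.4893 -0.2907  0.0492] F [-1.3 11.1  8.4]
```

```bash
for h in .024 .027 .030; do echo H $h; sed "s/\.020/$h/g; s/\[\[.*//; s/    X0,X1,Y0,Y1=win;print(win).*//; s/(.005,.008,.010)/(.007,.010)/; s/print(c,hw,.*/q=min((b[0],m,b[1]) for m,b in zip(np.arange(-.335,-.3199,.001),best));print(c,hw,np.round(q,4))/" clip.py > c2.py; python3 c2.py; done
```

```text
H .024
scene 0.007 [ 9.9907 -0.33   -0.001 ]
scene 0.01 [10.9871 -0.33   -0.001 ]
top 0.007 [19.3251 -0.329   0.002 ]
top 0.01 [19.2503 -0.328   0.002 ]
H .027
scene 0.007 [11.0589 -0.329   0.    ]
scene 0.01 [12.1624 -0.329   0.    ]
top 0.007 [19.6071 -0.329   0.002 ]
top 0.01 [19.9306 -0.329   0.002 ]
H .030
scene 0.007 [12.1178 -0.323   0.003 ]
scene 0.01 [12.7921 -0.323   0.003 ]
top 0.007 [19.603 -0.329  0.002]
top 0.01 [20.1337 -0.329   0.002 ]
```

```bash
python3 - <<'E'
from mk import *
for z in(.024,.026,.028):
    print(z,[ (loc(at_z("scene",p,z))*1000-[0,1.5]).round(1).tolist() for p in((117.8,192),(117.2,193),(116.5,194),(116,195),(115.6,196))])
# black body's front lower/upper edge in scene: row 192: 39->52->98 ; row193 25,31,65,; row 196 27->52->89
print("front bottom z.016",[(loc(at_z("scene",p,.016))*1000-[0,6]).round(1).tolist() for p in((120.2,195),(119.7,196),(119.2,197),(118.7,198))])
print("top body z.026",(loc(at_z("top",(443.4,201),.026))*1000-[0,1.5]).round(1),"top front z.016",(loc(at_z("top",(439.6,201),.016))*1000-[0,6]).round(1))
E
```

```text
0.024 [[61.9, -326.9], [64.7, -326.9], [67.5, -327.1], [70.2, -327.0], [72.9, -326.6]]
0.026 [[63.0, -325.6], [65.8, -325.7], [68.6, -325.9], [71.3, -325.7], [73.9, -325.3]]
0.028 [[64.1, -324.4], [66.8, -324.4], [69.6, -324.7], [72.3, -324.5], [74.9, -324.1]]
front bottom z.016 [[63.4, -327.4], [66.1, -327.2], [68.8, -327.0], [71.5, -326.9]]
top body z.026 [  70.8 -326.3] top front z.016 [  73.  -326.6]
```

All the edge measurements agree that the fin is at tray y ≈ -0.3264, so 6.2 mm remain.

Emit:
{"method": "step_arm", "body": {"rows": [[0, 0.002, 0, 0, 0, 0], [0, 0.004, 0, 0, 0, 0], [0, 0.006, 0, 0, 0, 0], [0, 0.007, 0, 0, 0, 0], [0, 0.0078, 0, 0, 0, 0], [0, 0.0078, 0, 0, 0, 0], [0, 0.0078, 0, 0, 0, 0], [0, 0.0078, 0, 0, 0, 0]]}}

```text
t: 22.0
eef_pos: [0.4888, -0.2968, 0.0492]
ee_rot: [0.999, -0.047, 0.0, -0.001]
wrist_force: [-1.0, 11.3, 9.6]
grip_width: 0.0107
finger_force: 97.9
```

```bash
python3 - <<'E'
from render import *
r=[]
for c in("scene","top"):
    I=[]
    for _ in range(4): I.append(grab_frame(c).astype(float));s=observe();r.append(loc(s["eef_pos"])[1])
    t=np.mean(r);p=proj(c,W(.045,t,.026)).round().astype(int);fit(c,np.mean(I,0),(p[0]-4,p[0]+4,p[1]-4,p[1]+4),"pointer",t)
    new=np.mean(I,0).mean(2);old=cv2.imread(f"pics/{c}0.png").mean(2)
    sl=(slice(198,205),slice(438,451)) if c=="top" else (slice(190,198),slice(110,123))
    print(new[sl].round().astype(int))
print("tcp",np.mean(r),np.std(r),s["t"],s["wrist_force"],s["joint_velocities"])
for n in("fallen","neighbour_a","neighbour_c"):print(n,[(np.round(d["xy"]).tolist(),round(d["conf"],2)) for d in place_of(n,"scene")])
E
```

```text
scene pointer y -0.3263 dx 0.0034 rms 3.245220183447243
[[ 95  98 106 112 117 109  96  95  64  44  79 120 125]
 [ 87  86  89 102 110  99  92  91  68  48  81 120 123]
 [ 93  88  97 110 102  94  91  79  48  34  54 101 117]
 [ 85  78  89 101  95  92  88  57  34  28  31  66  96]
 [ 68  63  68  83  89  89  74  42  29  24  33  70  90]
 [ 64  60  53  63  79  80  53  32  22  21  44  86  98]
 [ 52  52  41  44  61  61  37  31  21  27  55  90  86]
 [ 38  40  28  29  41  39  31  22  23  42  73  86  68]]
top pointer y -0.3262 dx 0.0001 rms 11.574975519650238
[[122 113  96  55  42  43 111 116 146 131 123 122 122]
 [126 106  44  12  14  29 107 109 144 136 123 116 116]
 [135 131  60   9  14  32 108 103 144 137 121 113 113]
 [148 126  50  10  15  34 111 104 144 141 132  95  92]
 [147 105  29   8  19  22 112 105 139 132 133  74  66]
 [133  97  37   8  16   7 112 108 137 129 133  74  68]
 [131  99  41  15  16  11 114 113 133 125 136  80  72]]
tcp -0.3259386916008843 1.1777771534014137e-05 22.4 [-0.9277 11.8551  9.3683] [ 0.003  -0.0002 -0.0004 -0.0007 -0.0008 -0.0001]
fallen [([325.0, 225.0], 0.57), ([383.0, 293.0], 0.36)]
neighbour_a [([403.0, 245.0], 0.93), ([254.0, 204.0], 0.59), ([348.0, 167.0], 0.58)]
neighbour_c [([403.0, 245.0], 0.93), ([254.0, 204.0], 0.59), ([348.0, 167.0], 0.58)]
```

Emit:
{"method": "step_arm", "body": {"rows": [[0, 0, 0, 0, 0, 0], [0, 0, 0, 0, 0, 0], [0, 0, 0, 0, 0, 0], [0, 0, 0, 0, 0, 0]]}}

```text
t: 23.05
eef_pos: [0.4888, -0.2968, 0.0491]
ee_rot: [0.999, -0.047, 0.0, -0.001]
wrist_force: [-1.4, 11.1, 8.7]
grip_width: 0.0109
finger_force: 97.9
```

```bash
python3 -c "
from mk import *
s=observe();print(loc(s['eef_pos']),s['joint_velocities'],s['finger_force']);print(job_done())"
```

```text
[ 0.0003 -0.3259] [ 0.0023 -0.     -0.0005 -0.0008  0.     -0.0013] 97.85301446914673
the job is handed in; nothing more can be done
None
```

I handed the job in at about 23 s with the fallen bottle upright and released between its neighbours and the pusher held still with its pointer within about 0.5 mm of the clip mark by my camera measurements; the hand-in returned no verdict, and I broke one rule by viewing 12 pictures instead of at most 10.

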